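# Fit a stamp head to its handle and rack it

## Task

Fit the round stamp head to the heavy empty handle standing in the dark bench block: push or tap its tapered shank straight into the socket with about 20 N, and never over 30 N, until it is wedged so tight that friction alone carries the handle. Then lift the finished stamp by its head alone and lower it gently, handle down, into the empty hole of the rack beside the other stamp. Leave the square head, the other stamp and everything else where they are.

Things in the scene. Friction and masses are not known exactly. Their poses are not given: they have to be found in the camera images.
- head: Loose bare-metal stamp head, 100 g, 63 mm tall, round about z (up). Origin at the shank's tip. Upward: tapered shank 34 mm (5 mm wide at the tip, 7.2 mm 3 mm higher, 14.6 mm at its top), neck 27 mm wide x 14 mm, disc 40 mm wide x 14 mm with 1 mm relief. At the start it stands shank down in one of the tray's two holes (which one varies).
- head_shoulder (a point): Centre of the head's shoulder (the neck's flat underside, top of the shank), 34 mm above the tip. At the start it rests on the tray's top, 44 mm above the table.
- head_disc (a point): Centre of the head's disc, 55 mm above the tip and 21 mm above the shoulder: the place to grip (40 mm wide, 14 mm high). The narrower neck leaves 14 mm free below the disc.
- handle: Loose steel handle, about 0.43 kg, round about z (up): grip 32 mm wide x 60 mm, then a ferrule 31 mm wide x 35 mm with the socket in its top. Origin at its foot, which stands in the block's hole 5 mm above the table with 1.5 mm of play all round.
- handle_rim (a point): Centre of the ferrule's rim, 95 mm above the foot, 100 mm above the table. In its 23 mm bore a tapered bush sits deeper or shallower (unknown): the wedged shank stops with its shoulder anywhere 3 to 15 mm above the rim; feel for it. From first touch the push rises to 20 N in 1 to 2 mm. Pushed with under 12 N the head may pull out when lifted; with 20 N it holds.
- block: Fixed dark wooden bench block, 90 x 100 x 45 mm, one hole 35 mm in diameter and 40 mm deep in its middle, which holds the handle. Origin at the centre of its underside.
- tray: Fixed wooden tray, 75 mm (its x) by 150 mm (its y), 44 mm high, two holes 21 mm in diameter and 38 mm deep at 42 mm either side of the middle along its y axis, holding the round head and the square head. Origin at the centre of its underside.
- rack: Fixed wooden rack, 80 mm (its x) by 150 mm (its y), 45 mm high, two holes 37 mm in diameter and 40 mm deep at 42 mm either side of the middle along its y axis. The one at +y holds the other stamp, the one at -y is empty. Origin at the centre of its underside.
- rack_free (a point): Centre of the floor of the rack's empty hole, 5 mm above the table and 40 mm below the rack's top; the handle's foot comes to stand here.
- squarehead: Loose stamp head with a square 36 mm top instead of a disc, otherwise like the round one, in the tray's other hole 84 mm from it. To be left alone. Origin at its shank's tip.
- oldstamp: Loose finished stamp, 132 mm long, with a narrow rectangular head 24 x 36 mm, standing in the rack's other hole; its top is 137 mm above the table. To be left alone. Origin at its foot.
- bowl: Bystander: white bowl, 116 mm across, 55 mm high, behind the working area. Origin under its centre.
- mug: Bystander: white mug, 80 mm across, 85 mm high, behind the working area. Origin under its centre.
- jar: Bystander: glass jar with lid, 64 mm across, 85 mm high, behind the working area. Origin under its centre.
- brush: Bystander: brush lying on the table near the robot.
- rib: Bystander: wooden throwing rib, 50 x 90 x 8 mm, lying near the robot. Origin under its centre.
- saucer: Bystander: terracotta saucer, 110 mm across, 18 mm high, at the right. Origin under its centre.

How it is judged:
On the way, in this order (a step that is already met when the one before it is completed fails the run):
1. The shank is in the handle's socket, straight, while the handle stands in the block (z of head_shoulder in the frame of handle below 0.112 m and distance between head_shoulder and handle_rim below 0.0175 m and angle between the z axis of head and the z axis of handle, either way round below 0.1 rad and height (world z) of handle below 0.012 m), for 0.2 s.
2. The stamp is lifted clear of the block by its head alone, the shank still in its socket (z of head_shoulder in the frame of handle below 0.112 m and distance between head_shoulder and handle_rim below 0.0175 m and angle between the z axis of head and the z axis of handle, either way round below 0.1 rad and height (world z) of handle above 0.055 m and contact force between the fingers and handle below 0.3 N and contact force between handle and block below 0.3 N), for 0.2 s.
At the end, for the whole second after the job is handed in: The shank is wedged in the handle's socket (shoulder no more than 17 mm above the rim, aligned within 0.1 rad), and the stamp stands in the rack's empty hole, foot on its floor (within 7 mm in height, 8 mm sideways), upright within 0.2 rad, released and at rest (all of step 1 and horizontal distance between handle and rack_free below 0.008 m and angle between handle's own z axis and vertical below 0.2 rad and linear speed of each of handle, head below 0.02 m/s); the robot touches nothing.
It fails at once if The handle is pushed with more than 30 N (38 N on the block, with its weight) (contact force between handle and block above 38 N).
It fails at once if The stamp is dropped or slammed into the rack (more than 120 N) (contact force between handle and rack above 120 N).
It fails at once if The square head or the other stamp is moved more than 15 mm (distance of any of squarehead, oldstamp from where it was at the start of the episode above 0.015 m).
It fails at once if Another thing on the bench is moved more than 15 mm (distance of any of bowl, mug, jar, brush, rib, saucer from where it was at the start of the episode above 0.015 m).
It also fails if it takes over 54 s, if anything falls off the work surface, if the arm or the gripper's body presses on something with over 40 N, if the wrist force passes 120 N, or if a joint passes its speed limit or range.

## Robot

A 6-joint arm with a two-finger parallel gripper is mounted at the origin on the work surface. World frame = base frame: x ahead of the robot, y to its left, z up, the work surface at z = 0. Lengths are in m, angles in rad, forces in N, time in s.
With the tool pointing down it reaches from about 0.35 to 0.95 m from the base axis. Payload 17.4 kg.
Tool frame: the origin (TCP) lies midway between the tips of the shut fingers; the grasp point (between the pads) lies 19 mm behind it; z points along the fingers, y is the direction in which the jaws open and shut (so a half turn about z gives the same grasp; the last joint's range is limited). The gripper opens to 93 mm and grips with 3 to 60 N. Pads are 15 mm wide; open, the fingers measure 128 mm over their backs; the gripper's body (75 mm by 188 mm) begins 65 mm behind the grasp point.
Start: joints at [1.226, 0.116, 1.442, -0, 1.584, -0.038], TCP at [0.204, 0.643, 0.219] pointing down, gripper open.
Joint ranges: [-2.83, 2.83], [-0.83, 2.19], [0.07, 2.5], [-1.14, 4.28], [0.01, 3], [-2.97, 2.97]. Speed limits (rad/s): [1.89, 1.89, 2.22, 3.14, 3.14, 3.14].

## Interface

Orientations are given as a 3x3 rotation matrix whose columns are the frame's x, y, z axes.
In Python, from rig import bot gives the robot as it stands.
- The arm moves only by the shell command python3 -m inch 'ROWS'. ROWS is text: rows parted by semicolons, each of 7 numbers parted by spaces: the turn, a rotation vector about the tool's x, y, z in rad, then the shift along the tool's x, y, z in mm, then the finger opening in mm, from 0 to 93. In form: rx ry rz dx dy dz grip; .... A call has 1 to 8 rows; each row is the pose to reach, as a shift and turn from the pose commanded when the call began, along the tool's axes at that moment; what a row does not reach only later rows make up. A row lasts 1/8 s, in which the tool goes at most 62.5 mm and 10.7 degrees, less where a joint would pass 70% of its speed; a pose out of reach is approached as far as the arm can. A call with a gripper value outside its range is refused whole. The fingers move at their own pace and stop on an object; the grip force is fixed at half the most. Time passes only in rows, so rows that repeat a pose let the fingers close. It gives the time, the measured TCP pose, the force and the opening at its end, in the units of the state.
- bot.sense(): the state, without advancing time (a new reading comes with each control period).
- bot.snapshot(name): name is "scene" or "top" or "wrist"; returns a dict with "color" (400x640x3 uint8, blue, green, red), "z_map" (400x640 float32, m along the optical axis (not along the pixel's ray), 0 where there is no reading), "camera_matrix" (3x3 intrinsics, pixels), "origin" and "orientation" of the camera in the world. Camera axes: x right, y down, z forward; pixel columns grow to the right and rows downward; lengths in m; the calibration is good to about 2 mm. The wrist camera is an equidistant fisheye: a pixel r from the principal point sees the ray r / f radians off the axis. A picture is of the moment at which its call begins.
- bot.close_job(): hands the job in, once; it reports no verdict.
The state is a dict: "clock": time; "qpos": joint angles; "dq": joint speeds; "tau": joint torques, N m; "position": TCP position; "ee_rot": TCP orientation; "wrist_force": force on the tool from outside, world axes, zero at the start; "wrist_torque": the same for the moment, N m; "grip_width": finger opening in m.
Only numpy, scipy, OpenCV 4.12 (cv2) and the standard library are available. Lean on these libraries where they do the work, as an engineer would, in place of code of your own. Each camera call takes 0.05 s, during which the arm holds its last target.

## Working session

There is one attempt and no reset: what is moved stays moved. The work goes in short steps, Python scripts to look and compute and a shell command to move; the robot and the scene stay as the last step left them, time stands still between calls to the robot, and variables do not carry over. Pictures are saved under pics/ and viewed, and the job is handed in when it is done.

```bash
ls; mkdir -p pics; python3 - <<'E'
from rig import bot
import cv2,numpy as np
s=bot.sense();print(s)
for n in ("scene","top"):
    d=bot.snapshot(n);cv2.imwrite(f"pics/{n}0.png",d["color"]);np.savez(f"{n}0.npz",**d);print(n,d["camera_matrix"],d["origin"],d["orientation"])
d=bot.snapshot("wrist");cv2.imwrite("pics/wrist0.png",d["color"]);np.savez("wrist0.npz",**d);print(d["camera_matrix"],d["origin"],d["orientation"])
E
```

```text
pics
{'clock': 0.0, 'qpos': array([ 1.22615415e+00,  1.16460839e-01,  1.44229038e+00,  2.14753755e-05,
        1.58401239e+00, -3.77677744e-02]), 'dq': array([-0.0002161 ,  0.00115744,  0.00033028, -0.00126553,  0.00024947,
       -0.0003854 ]), 'tau': array([-6.45600681e-03, -7.21202731e+01, -6.22638130e+01,  7.74770882e-02,
        2.30676716e-02, -4.69281395e-05]), 'position': array([0.20381148, 0.64326402, 0.21790655]), 'ee_rot': array([[-9.53282475e-01,  3.02080038e-01, -4.15829825e-04],
       [ 3.02080317e-01,  9.53281849e-01, -1.09484440e-03],
       [ 6.56723872e-05, -1.16930998e-03, -9.99999314e-01]]), 'wrist_force': array([ 0.03551336, -0.2679248 ,  0.33425912]), 'wrist_torque': array([ 0.03586615, -0.02683054,  0.01632647]), 'grip_width': 0.09269634407908942}
scene [[392.08255114   0.         318.77511447]
 [  0.         392.08255114 201.92066032]
 [  0.           0.           1.        ]] [1.03077779 0.23701689 0.815874  ] [[-0.52390876  0.67844205 -0.51501067]
 [ 0.8517499   0.41269881 -0.32280303]
 [-0.00645886 -0.60777962 -0.79407948]]
top [[398.698917     0.         316.52226917]
 [  0.         398.698917   204.04856039]
 [  0.           0.           1.        ]] [ 0.39127766 -0.05978136  1.23048363] [[ 0.0096952  -0.98988313  0.14155346]
 [-0.99977881 -0.00695372  0.01984899]
 [-0.01866386 -0.14171459 -0.9897316 ]]
[[309.70691629   0.         322.76074122]
 [  0.         309.70691629 204.71249071]
 [  0.           0.           1.        ]] [0.13708022 0.66649756 0.38362012] [[ 0.30269449  0.92239293  0.23993194]
 [ 0.95308504 -0.2923573  -0.07846093]
 [-0.00222596  0.25242523 -0.96761384]]
```

View pics/scene0.png

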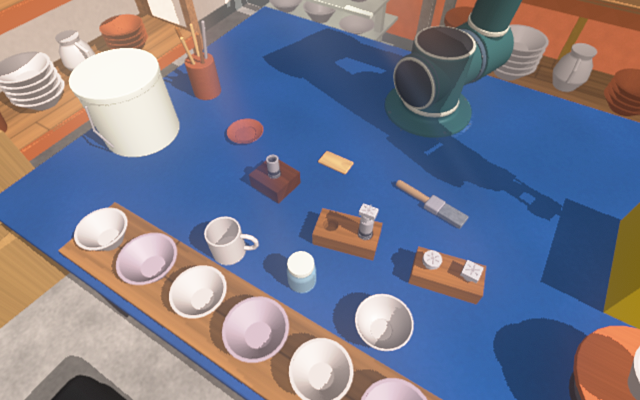

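View pics/top0.png

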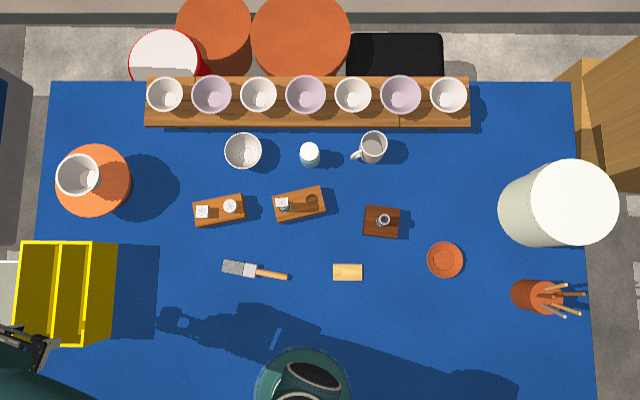

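View pics/wrist0.png

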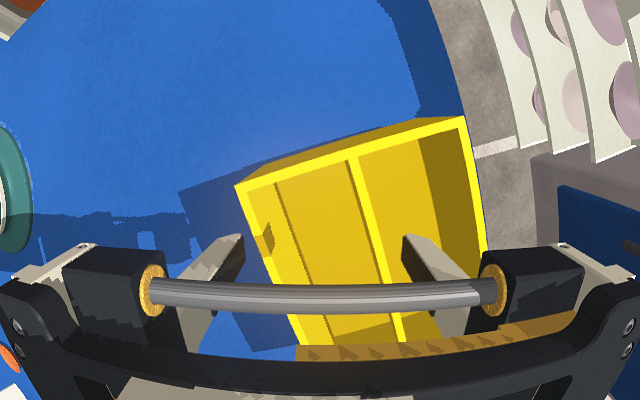

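The scene view shows the tray with the round disc at about (432,259) and the square head at (472,270). The rack is at (347,233) with its empty hole on the left, and the block with the handle is at (273,170). In the top view the round head is at (230,206), the empty rack hole at (311,199) and the ferrule at (383,219). Next I'll measure with both depth maps.

```bash
cat > h.py <<'E'
import numpy as np,cv2
def load(n): return dict(np.load(n))
def cloud(d):
    K=d["camera_matrix"];z=d["z_map"];v,u=np.mgrid[:z.shape[0],:z.shape[1]]
    P=np.stack([(u-K[0,2])/K[0,0]*z,(v-K[1,2])/K[1,1]*z,z],-1)
    W=P@d["orientation"].T+d["origin"]; W[z==0]=np.nan; return W
def ray(d,u,v,zh):
    K=d["camera_matrix"];r=d["orientation"]@np.array([(u-K[0,2])/K[0,0],(v-K[1,2])/K[1,1],1.]);o=d["origin"]
    return o+r*(zh-o[2])/r[2]
def fray(d,u,v):
    K=d["camera_matrix"];x,y=u-K[0,2],v-K[1,2];r=np.hypot(x,y);t=r/K[0,0]
    return d["orientation"]@np.array([np.sin(t)*x/r,np.sin(t)*y/r,np.cos(t)])
def fpl(d,u,v,zh):
    r=fray(d,u,v);o=d["origin"];return o+r*(zh-o[2])/r[2]
def crop(d,x0,y0,x1,y1,f,name):
    cv2.imwrite(name,cv2.resize(d["color"][y0:y1,x0:x1],None,fx=f,fy=f,interpolation=cv2.INTER_CUBIC))
E
python3 - <<'E'
from h import *
t=load("top0.npz");s=load("scene0.npz")
for n,d in(("top",t),("scene",s)):
    W=cloud(d)
    pts={"top":dict(round=(230,206),sq=(202,211),hole=(311,199),rim=(383,219),table=(330,240)),"scene":dict(round=(432,259),sq=(472,270),rim=(273,158),table=(300,220))}[n]
    for k,(u,v) in pts.items(): print(n,k,np.round(W[v-1:v+2,u-1:u+2].reshape(-1,3)[[0,4,8]],3).tolist())
crop(t,180,170,420,260,3.3,"pics/top0c.png");crop(s,230,130,510,320,2.8,"pics/scene0c.png")
E
```

```text
top round [[0.552, 0.221, 0.075], [0.549, 0.217, 0.077], [0.546, 0.214, 0.077]]
top sq [[0.537, 0.304, 0.072], [0.533, 0.299, 0.076], [0.531, 0.298, 0.071]]
top hole [[0.585, -0.015, 0.005], [0.582, -0.018, 0.006], [0.58, -0.021, 0.001]]
top rim [[0.515, -0.224, 0.097], [nan, nan, nan], [0.513, -0.235, 0.062]]
top table [[0.459, -0.075, -0.001], [0.456, -0.078, -0.0], [0.453, -0.081, -0.003]]
scene round [[0.553, 0.22, 0.073], [0.553, 0.223, 0.072], [0.555, 0.226, 0.073]]
scene sq [[0.535, 0.302, 0.074], [0.536, 0.304, 0.074], [0.537, 0.307, 0.073]]
scene rim [[0.501, -0.234, 0.093], [0.506, -0.227, 0.098], [0.506, -0.224, 0.096]]
scene table [[0.574, -0.109, 0.0], [0.576, -0.105, 0.001], [0.576, -0.102, -0.001]]
```

View pics/top0c.png

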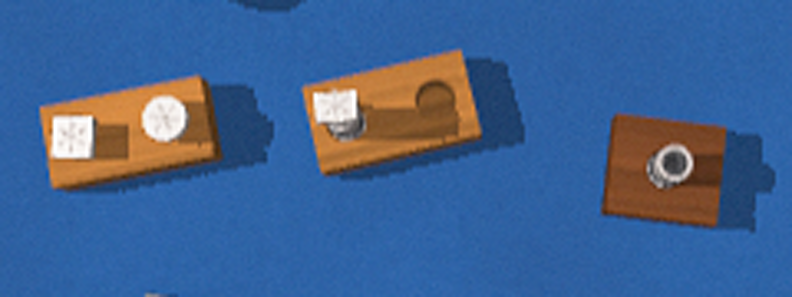

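View pics/scene0c.png

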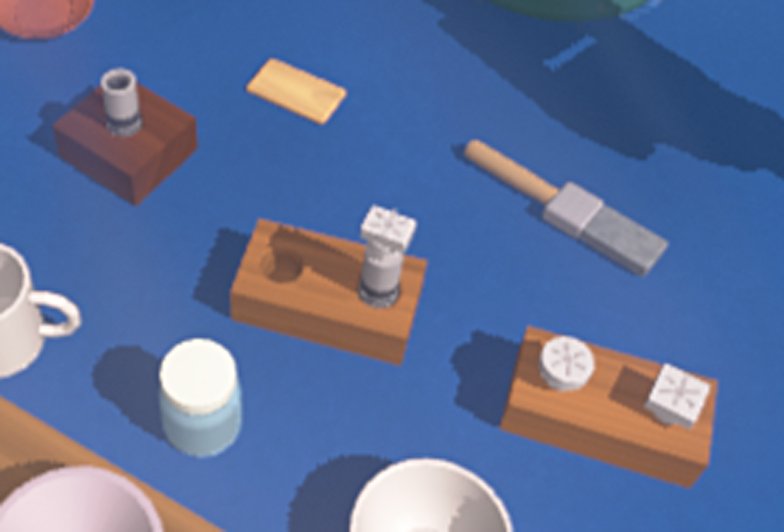

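The crops confirm the layout: the round disc is on the right-hand tray hole and the square head on the left, with the empty rack hole on the block's side. Now subpixel centres from masks.

```bash
python3 - <<'E'
from h import *
t=load("top0.npz");s=load("scene0.npz")
def blob(d,u,v,r,fn):
    x0,y0=u-r,v-r;c=cv2.cvtColor(cv2.resize(d["color"][y0:v+r+1,x0:u+r+1],None,fx=8,fy=8,interpolation=cv2.INTER_CUBIC),cv2.COLOR_BGR2HSV)
    m=fn(c).astype(np.uint8);n,l,st,ce=cv2.connectedComponentsWithStats(m)
    out=[]
    for i in range(1,n):
        if st[i,4]>600:
            cn=max(cv2.findContours((l==i).astype(np.uint8),0,1)[0],key=cv2.contourArea)
            e=cv2.fitEllipse(cv2.convexHull(cn));cu,cv_=(np.array(e[0])+.5)/8-.5
            out.append((st[i,4]/64,np.round([cu+x0,cv_+y0],2),np.round(np.array(e[1])/8,2)))
    return out
w=lambda c:(c[...,1]<60)&(c[...,2]>150)
for n,d,p in(("top",t,(230,206)),("scene",s,(432,259))):
    for b in blob(d,*p,13,w): print(n,"disc",b,ray(d,*b[1],.073))
for n,d,p in(("top",t,(384,218)),("scene",s,(272,160))):
    for b in blob(d,*p,12,lambda c:(c[...,1]<75)&(c[...,2]>120)): print(n,"rim",b,ray(d,*b[1],.1))
# block top/rack top/tray top from depth
for n,d in(("top",t),("scene",s)):
    W=cloud(d);m=(abs(W[...,2]-.0445)<.006);hsv=cv2.cvtColor(d["color"],cv2.COLOR_BGR2HSV)
    m&=((hsv[...,0]<25)&(hsv[...,1]>80))
    mm=cv2.morphologyEx(m.astype(np.uint8),cv2.MORPH_CLOSE,np.ones((9,9)))
    k,l,st,ce=cv2.connectedComponentsWithStats(mm)
    for i in range(1,k):
        if st[i,4]>300:
            P=W[(l==i)&m];
            if np.ptp(P[:,0])>.3: continue
            r=cv2.minAreaRect(P[:,:2].astype(np.float32)*1000);print(n,np.round(r[0],1),np.round(r[1],1),r[2],"z",np.median(P[:,2]))
for n,d,p in(("top",t,(311,199)),("scene",s,(332,224))):
    for b in blob(d,*p,14,lambda c:(c[...,2]<135)): print(n,"hole",b,ray(d,*b[1],.045))
E
```

```text
top disc (np.float64(141.0), array([229.45, 205.45]), array([13.3 , 13.72])) [0.5508548  0.21976404 0.073     ]
scene disc (np.float64(277.765625), array([432.04, 259.08]), array([18.91, 20.09])) [0.55421331 0.22308869 0.073     ]
top rim (np.float64(68.5625), array([383.49, 219.18]), array([11.47, 12.71])) [ 0.51088229 -0.22777604  0.1       ]
scene rim (np.float64(178.34375), array([272.6 , 163.05]), array([14.92, 19.1 ])) [ 0.52241446 -0.21612897  0.1       ]
top [562.   19.1] [ 81.1 148.6] 14.21680736541748 z 0.04509969404960257
top [541.5 260.6] [ 76.1 150.9] 12.090646743774414 z 0.04430277901459734
top [ 510.8 -229.5] [99.8 90. ] 83.14281463623047 z 0.04477489464201834
scene [-777.6  302.2] [428.2  24.2] 89.67604064941406 z 0.04481068477252276
scene [ 508.1 -212.2] [69.9 80.1] 83.15084075927734 z 0.04513542868254594
scene [563.   21.3] [ 81.4 149.8] 14.191192626953125 z 0.0449218157150475
scene [305.7 581.8] [278.5  46.8] 9.458452224731445 z 0.04481280428904788
scene [542.6 263.1] [ 75.  150.1] 11.609291076660156 z 0.04406366427319297
top hole (np.float64(68.640625), array([322.1 , 184.37]), array([ 5.72, 53.7 ])) [ 0.62107464 -0.05229764  0.045     ]
top hole (np.float64(244.21875), array([311.53, 204.94]), array([21.  , 35.19])) [ 0.55801757 -0.02103385  0.045     ]
scene hole (np.float64(280.0), array([335.53, 221.43]), array([22.91, 24.67])) [ 0.55994979 -0.01153135  0.045     ]
scene hole (np.float64(10.296875), array([318.16, 237.45]), array([ 2.15, 13.77])) [ 0.61979632 -0.02329425  0.045     ]
```

```bash
cat > go.py <<'E'
# python3 go.py x y z angle_deg : print the needed turn and shift in tool axes (no motion)
import sys,numpy as np
from rig import bot
from scipy.spatial.transform import Rotation as R
def need(x,y,z,a):
    s=bot.sense();M=s["ee_rot"];a=np.radians(a)
    T=np.array([[-np.sin(a),np.cos(a),0],[np.cos(a),np.sin(a),0],[0,0,-1]]).T
    T=np.array([[np.sin(a)*-1,np.cos(a),0],[np.cos(a),np.sin(a),0],[0,0,-1.]])
    T[:,1]=[np.cos(a),np.sin(a),0];T[:,2]=[0,0,-1];T[:,0]=np.cross(T[:,1],T[:,2])
    print("t",s["clock"],"pos",np.round(s["position"]*1000,1),"turn",np.round(R.from_matrix(M.T@T).as_rotvec(),4),"shift",np.round(M.T@(np.array([x,y,z])-s["position"])*1000,1),"F",np.round(s["wrist_force"],1),"w",round(s["grip_width"]*1000,1))
if __name__=="__main__": need(*map(float,sys.argv[1:5]))
E
python3 -m inch '0 0 .062 -22 -14 0 93;0 0 .207 -73 -48 0 93;0 0 .353 -125 -81 0 93;0 0 .498 -176 -115 0 93;0 0 .643 -228 -148 0 93;0 0 .788 -279 -182 0 93;0 0 .933 -330 -215 0 93;0 0 1.037 -367 -239 0 93'
python3 go.py .5506 .2197 .17 13
```

```text
clock: 1.15
position: [0.4828, 0.3016, 0.2187]
ee_rot: [[-0.218, 0.976, 0.0], [0.976, 0.218, -0.0], [-0.0, 0.0, -1.0]]
wrist_force: [0.5, 0.4, -0.5]
grip_width: 0.093
t 1.15 pos [482.8 301.6 218.7] turn [ 0.0004  0.0003 -0.0076] shift [-94.7  48.4  48.8] F [ 0.5  0.4 -0.5] w 93.0
```

```bash
python3 -m inch '0 0 0 -35 18 15 93;0 0 0 -80 41 40 93;0 0 0 -95 48 49 93;0 0 0 -95 48 49 93'
python3 - <<'E'
from rig import bot
from h import *
for n in("wrist","top"):
    d=bot.snapshot(n);np.savez(n+"1.npz",**d);cv2.imwrite(f"pics/{n}1.png",d["color"]);print(d["origin"])
E
python3 go.py .5506 .2197 .074 13
```

```text
clock: 1.65
position: [0.5496, 0.2219, 0.1691]
ee_rot: [[-0.222, 0.975, -0.001], [0.975, 0.222, -0.0], [-0.0, -0.001, -1.0]]
wrist_force: [-0.4, -0.1, 0.6]
grip_width: 0.0929
[0.53396017 0.29190143 0.33476217]
[ 0.39127766 -0.05978136  1.23048363]
t 1.75 pos [549.4 223.5 170.5] turn [ 0.0007 -0.0004 -0.0003] shift [-4.1  0.3 96.5] F [ 0.8 -0.5 -0.2] w 92.9
```

View pics/wrist1.png

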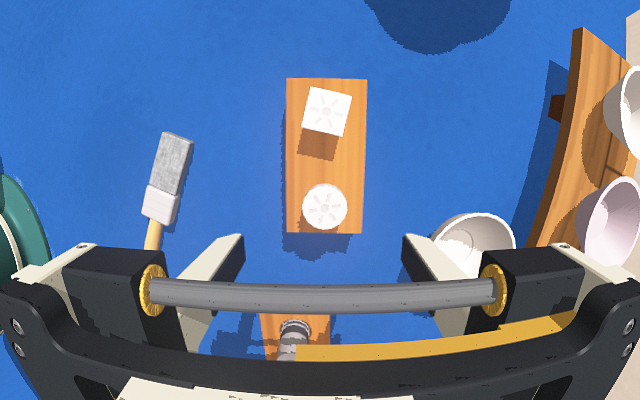

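The wrist view shows the round disc at about (325,207), the square head at (326,112) and the bowl well to the right. I'll measure the disc centre and repeat the state reading.

```bash
python3 - <<'E'
from h import *
from rig import bot
d=load("wrist1.npz")
hsv=cv2.cvtColor(d["color"],cv2.COLOR_BGR2HSV)
m=((hsv[...,1]<60)&(hsv[...,2]>150)).astype(np.uint8);n,l,st,ce=cv2.connectedComponentsWithStats(m)
i=l[215,325];e=cv2.fitEllipse(cv2.convexHull(max(cv2.findContours((l==i).astype(np.uint8),0,1)[0],key=len)))
print(st[i],e,fpl(d,*e[0],.073), "z_map",d["z_map"][207,325], d["z_map"][112,326])
u,v=e[0];r=fray(d,u,v);ax=d["orientation"][:,2];print("depth pt",d["origin"]+r*d["z_map"][207,325]/(r@ax))
print(d["origin"])
# triangulate wrist + top + scene rays
t=load("top0.npz");s=load("scene0.npz")
def lin(d,u,v):
    K=d["camera_matrix"];q=d["orientation"]@np.array([(u-K[0,2])/K[0,0],(v-K[1,2])/K[1,1],1.]);return d["origin"],q/np.linalg.norm(q)
L=[(d["origin"],r),lin(t,229.45,205.45),lin(s,432.04,259.08)]
for c in([0,1],[0,2],[1,2],[0,1,2]):
    A=np.zeros((3,3));b=np.zeros(3)
    for k in c:
        o,q=L[k];P=np.eye(3)-np.outer(q,q);A+=P;b+=P@o
    print(c,np.linalg.solve(A,b))
x=bot.sense();print(x["position"],x["clock"])
E
python3 -m inch '0 0 0 0 0 0 93;0 0 0 0 0 0 93'
```

```text
[ 302  183   45   47 1614] ((324.22637939453125, 206.15086364746094), (44.64627456665039, 45.8471565246582), 3.8868906497955322) [0.55028038 0.22394819 0.073     ] z_map 0.27224463 0.25103098
depth pt [0.55035989 0.22361713 0.07172472]
[0.53396017 0.29190143 0.33476217]
[0, 1] [0.55136589 0.22176896 0.06500317]
[0, 2] [0.55068147 0.22278041 0.06765436]
[1, 2] [0.55128464 0.22203562 0.06774874]
[0, 1, 2] [0.55098052 0.22220178 0.06717007]
[0.54935031 0.22353351 0.17049891] 1.75
clock: 2.0
position: [0.5494, 0.2238, 0.1702]
ee_rot: [[-0.226, 0.974, 0.001], [0.974, 0.226, 0.0], [0.0, 0.001, -1.0]]
wrist_force: [-0.1, -0.4, 0.3]
grip_width: 0.0928
```

```bash
python3 -m inch '0 0 0 -1 .5 25 93;0 0 0 -2 1 60 93;0 0 0 -2 1 90 93;0 0 0 -2 1 110 93;0 0 0 -2 1 119 93;0 0 0 -2 1 119 93'
python3 -m inch '0 0 0 0 0 0 60;0 0 0 0 0 0 36;0 0 0 0 0 0 36;0 0 0 0 0 0 36;0 0 0 0 0 0 36'
```

```text
clock: 2.75
position: [0.5512, 0.2215, 0.0508]
ee_rot: [[-0.225, 0.974, -0.0], [0.974, 0.225, -0.0], [-0.0, -0.0, -1.0]]
wrist_force: [-0.8, 0.7, 0.4]
grip_width: 0.0933
clock: 3.38
position: [0.5511, 0.2213, 0.0507]
ee_rot: [[-0.225, 0.974, 0.0], [0.974, 0.225, 0.0], [-0.0, 0.0, -1.0]]
wrist_force: [0.0, -0.5, 1.5]
grip_width: 0.0477
```

```bash
python3 -m inch '0 0 0 0 0 0 20;0 0 0 0 0 0 20;0 0 0 0 0 0 20;0 0 0 0 0 0 20'
python3 -m inch '0 0 0 0 0 -20 20;0 0 0 0 0 -60 20;0 0 0 0 0 -110 20;0 0 0 0 0 -140 20;0 0 0 0 0 -150 20'
python3 - <<'E'
from rig import bot
from h import *
d=bot.snapshot("scene");np.savez("scene2.npz",**d);crop(d,300,130,540,320,3.2,"pics/scene2.png")
d=bot.snapshot("wrist");np.savez("wrist2.npz",**d);cv2.imwrite("pics/wrist2.png",d["color"])
E
python3 go.py .511 -.229 .25 13
```

```text
clock: 3.88
position: [0.5511, 0.2213, 0.0506]
ee_rot: [[-0.225, 0.974, -0.0], [0.974, 0.225, -0.0], [-0.0, -0.0, -1.0]]
wrist_force: [-0.3, -0.5, 0.9]
grip_width: 0.0384
clock: 4.5
position: [0.5516, 0.2215, 0.2038]
ee_rot: [[-0.225, 0.974, 0.003], [0.974, 0.225, 0.001], [0.0, 0.004, -1.0]]
wrist_force: [-0.0, 0.7, -2.4]
grip_width: 0.0384
t 4.6 pos [551.3 221.4 201.7] turn [ 0.0014 -0.0002  0.0001] shift [-429.8 -140.6  -48.6] F [-0.5  0.9 -1.4] w 38.4
```

View pics/scene2.png

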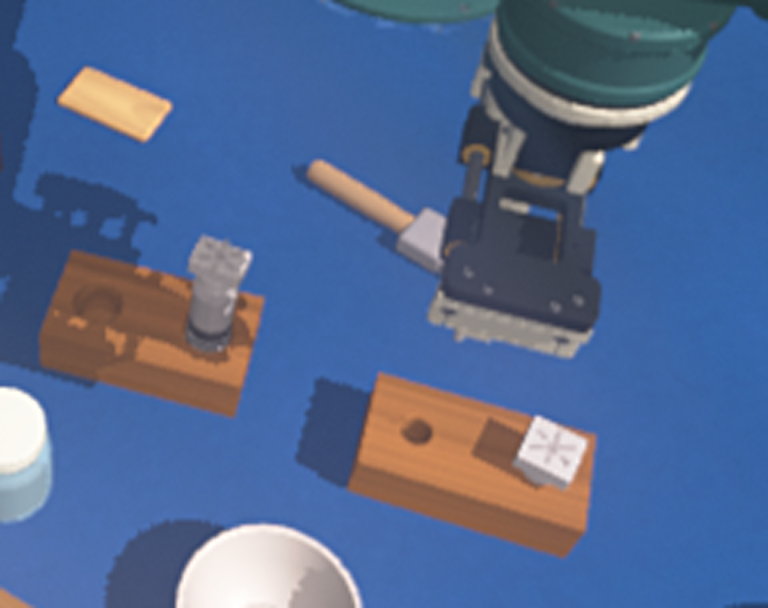

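View pics/wrist2.png

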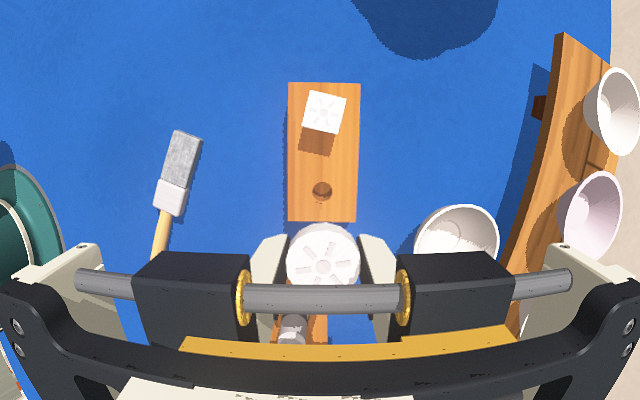

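The head is held: the disc is between the jaws at (323,260), and the tray hole at (322,191) is empty. Now over the block, raised clear of the old stamp.

```bash
python3 -m inch '0 0 0 -20 -5 -25 20;0 0 0 -75 -25 -49 20;0 0 0 -133 -44 -49 20;0 0 0 -191 -63 -49 20;0 0 0 -249 -82 -49 20;0 0 0 -307 -101 -49 20;0 0 0 -365 -120 -49 20;0 0 0 -405 -133 -49 20'
python3 -m inch '0 0 0 -15 -5 0 20;0 0 0 -25 -8 0 20;0 0 0 -25 -8 0 20;0 0 0 -25 -8 0 20;0 0 0 -25 -8 0 20'
python3 - <<'E'
from rig import bot
from h import *
for n in("scene","wrist","top"):
    d=bot.snapshot(n);np.savez(n+"3.npz",**d);cv2.imwrite(f"pics/{n}3.png",d["color"])
    if n=="wrist":print(d["origin"],bot.sense()["position"])
E
python3 go.py .511 -.229 .25 13
```

```text
clock: 5.6
position: [0.5117, -0.2055, 0.2479]
ee_rot: [[-0.224, 0.975, -0.002], [0.975, 0.224, 0.001], [0.001, -0.002, -1.0]]
wrist_force: [-0.1, -0.0, -1.3]
grip_width: 0.0386
clock: 6.22
position: [0.5107, -0.2286, 0.2498]
ee_rot: [[-0.226, 0.974, 0.0], [0.974, 0.226, -0.0], [-0.0, 0.0, -1.0]]
wrist_force: [0.3, -0.8, -0.5]
grip_width: 0.0382
[ 0.49454867 -0.15885341  0.41538869] [ 0.51065498 -0.22886038  0.24977152]
t 6.375 pos [ 510.6 -229.   249.7] turn [0.0002 0.0001 0.0007] shift [-0.1  0.4 -0.3] F [ 0.3 -0.2 -1.5] w 38.1
```

View pics/wrist3.png

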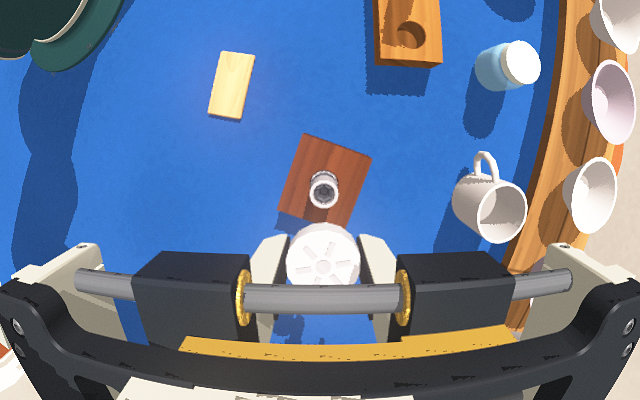

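View pics/scene3.png

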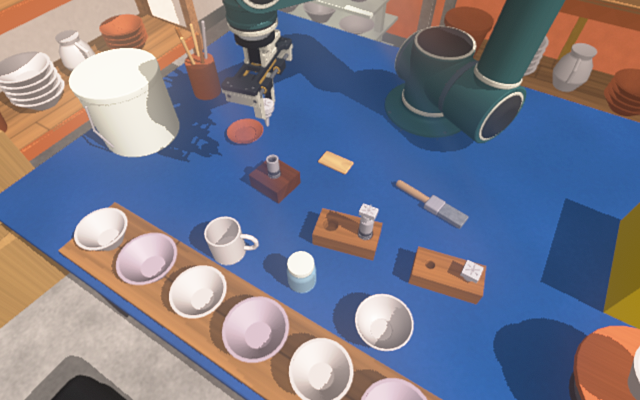

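The wrist view shows the ferrule rim at about (323,189) just ahead of the held disc at (323,262). The scene view shows the shank hanging free at about (267,115). I'll measure both in the same camera.

```bash
python3 - <<'E'
from h import *
d=load("wrist3.npz")
crop(d,270,140,380,300,3.7,"pics/w3c.png")
def gray(u,v,r,f,thr):
    x0,y0=u-r,v-r;c=cv2.cvtColor(cv2.resize(d["color"][y0:v+r+1,x0:u+r+1],None,fx=f,fy=f,interpolation=cv2.INTER_CUBIC),cv2.COLOR_BGR2HSV)
    m=((c[...,1]<70)&(c[...,2]>thr)).astype(np.uint8);n,l,st,ce=cv2.connectedComponentsWithStats(m)
    for i in range(1,n):
        if st[i,4]>100*f: 
            cn=max(cv2.findContours((l==i).astype(np.uint8),0,1)[0],key=cv2.contourArea);e=cv2.fitEllipse(cv2.convexHull(cn))
            yield (np.array(e[0])+.5)/f-.5+[x0,y0],np.array(e[1])/f,st[i]
for thr in(150,180,200):
  for c,a,st in gray(323,189,22,6,thr): print("rim",thr,c,a,fpl(d,*c,.1))
# bore hole dark ellipse
x0,y0=300,168;c=cv2.resize(d["color"][168:212,300:346],None,fx=6,fy=6,interpolation=cv2.INTER_CUBIC)
# disc: dep
print("disc z", d["z_map"][255:270:5,315:330:5], "rim z",d["z_map"][175:200:3,323])
W=None
for u,v in((323,180),(314,188),(332,188),(323,262)):
    r=fray(d,u,v);print(u,v,d["origin"]+r*d["z_map"][v,u]/(r@d["orientation"][:,2]))
E
```

```text
rim 150 [323.44422404 189.19777171] [31.2542572  38.88452403] [ 0.51001937 -0.22297629  0.1       ]
rim 180 [318.30457687 174.50867907] [ 5.85242271 14.48423894] [ 0.50137081 -0.20909471  0.1       ]
rim 180 [330.67446899 174.69976107] [ 3.60390282 11.14616648] [ 0.51382719 -0.2064145   0.1       ]
rim 180 [323.78631337 191.63239288] [29.60122172 33.77791341] [ 0.51095169 -0.22542111  0.1       ]
rim 200 [323.75655874 191.98380534] [28.78545888 33.17705282] [ 0.51100619 -0.22579326  0.1       ]
disc z [[0.15649351 0.15662782 0.15614091]
 [0.15751442 0.1557803  0.15621218]
 [0.15760341 0.15685713 0.15593038]] rim z [0.35314494 0.3286466  0.31953356 0.33816352 0.3272557  0.3572533
 0.36054075 0.33956432 0.32873926]
323 180 [ 0.50746289 -0.2139714   0.09792894]
314 188 [ 0.50016452 -0.223902    0.10020279]
332 188 [ 0.52104497 -0.22649344  0.06495128]
323 262 [ 0.50996682 -0.22516537  0.27123832]
```

View pics/w3c.png

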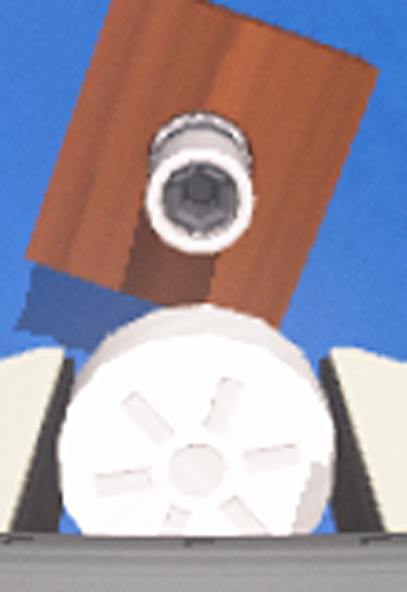

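In the crop the bore and rim are concentric at crop (199,200), which is image (323.8,194). The disc's centre mark is at crop (198,469), image (323.5,266.8). I'll refine the bore by its dark region.

```bash
python3 - <<'E'
from h import *
d=load("wrist3.npz")
f=6;x0,y0=306,176
g=cv2.cvtColor(cv2.resize(d["color"][y0:y0+36,x0:x0+36],None,fx=f,fy=f,interpolation=cv2.INTER_CUBIC),cv2.COLOR_BGR2HSV)
for thr in (150,170,190):
    m=((g[...,2]<thr)&(g[...,1]<90)).astype(np.uint8);n,l,st,ce=cv2.connectedComponentsWithStats(m);i=l[108,108]
    if i:
        e=cv2.fitEllipse(cv2.convexHull(max(cv2.findContours((l==i).astype(np.uint8),0,1)[0],key=cv2.contourArea)));c=(np.array(e[0])+.5)/f-.5+[x0,y0];print("bore",thr,c,np.array(e[1])/f,fpl(d,*c,.1))
for p in((323.8,194),(323.8,193.5)):print(fpl(d,*p,.1))
for p in((323.5,266.8),(323.3,266.5)):print("disc",fpl(d,*p,.272))
# top view of the held thing at tray: check top
w=load("wrist1.npz");print(load("wrist1.npz")["origin"])
# scene: shank tip
s=load("scene3.npz");crop(s,210,60,320,200,4.2,"pics/s3c.png");t=load("top3.npz");crop(t,330,160,460,260,5,"pics/t3c.png")
E
```

```text
bore 150 [323.66891225 193.21112315] [19.55375163 20.99476115] [ 0.51121328 -0.22709064  0.1       ]
bore 170 [323.67229335 193.17621613] [19.93656794 21.34784698] [ 0.51120829 -0.2270535   0.1       ]
bore 190 [323.68094889 193.27945201] [20.56365458 21.77534739] [ 0.51124202 -0.22715896  0.1       ]
[ 0.51153717 -0.22788167  0.1       ]
[ 0.51141629 -0.22736067  0.1       ]
disc [ 0.51075254 -0.22742504  0.272     ]
disc [ 0.51061375 -0.22728021  0.272     ]
[0.53396017 0.29190143 0.33476217]
```

View pics/s3c.png

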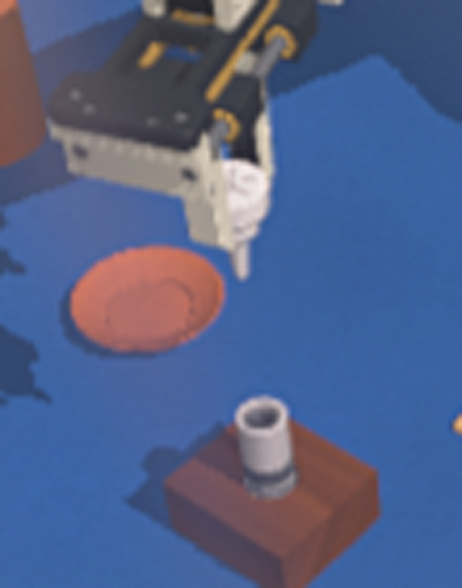

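View pics/t3c.png

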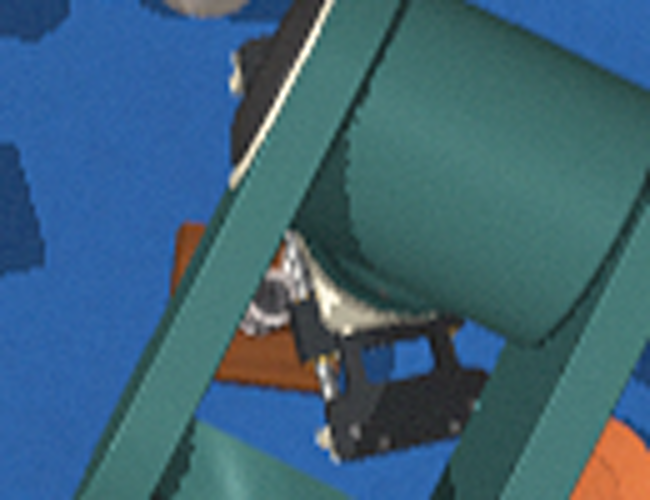

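```bash
python3 - <<'E'
from h import *
s=load("scene3.npz")
def pj(p):
    q=s["orientation"].T@(np.array(p)-s["origin"]);K=s["camera_matrix"];return (K@q/q[2])[:2]
print("tip pred",pj([.5107,-.2274,.209]),"seen 267.6,126","rim pred",pj([.5113,-.2273,.1]),"seen",272.4,158.1)
print(ray(s,267.6,126,.209),ray(s,272.4,158.1,.1))
E
```

```text
tip pred [266.83806178 125.36596969] seen 267.6,126 rim pred [271.56870402 158.58551724] seen 272.4 158.1
[ 0.51153725 -0.22462924  0.209     ] [ 0.50884551 -0.22649512  0.1       ]
```

Two views agree within about 1 mm and the shank hangs straight. Descending toward the bore.

```bash
python3 -m inch '0 0 0 0 .6 30 20;0 0 0 0 .6 65 20;0 0 0 0 .6 90 20;0 0 0 0 .6 100 20;0 0 0 0 .6 105 20;0 0 0 0 .6 110 20;0 0 0 0 .6 115 20;0 0 0 0 .6 115 20'
python3 go.py .511 -.229 .13 13
```

```text
clock: 7.38
position: [0.5111, -0.2292, 0.1346]
ee_rot: [[-0.225, 0.974, -0.0], [0.974, 0.225, 0.0], [0.0, -0.0, -1.0]]
wrist_force: [0.6, -0.3, -0.4]
grip_width: 0.0381
t 7.375 pos [ 511.1 -229.2  134.6] turn [-0.0001 -0.0001  0.0001] shift [ 0.2 -0.   4.6] F [ 0.6 -0.3 -0.4] w 38.1
```

```bash
python3 -m inch '0 0 0 0 0 2 20;0 0 0 0 0 4 20;0 0 0 0 0 6 20;0 0 0 0 0 8 20;0 0 0 0 0 8 20'; python3 -m inch '0 0 0 0 0 1 20;0 0 0 0 0 2 20;0 0 0 0 0 2 20'
```

```text
clock: 8.0
position: [0.511, -0.2292, 0.1265]
ee_rot: [[-0.225, 0.974, -0.0], [0.974, 0.225, 0.0], [0.0, -0.0, -1.0]]
wrist_force: [-0.3, -0.2, -0.9]
grip_width: 0.0383
clock: 8.38
position: [0.5111, -0.2292, 0.1246]
ee_rot: [[-0.225, 0.974, -0.0], [0.974, 0.225, 0.0], [0.0, -0.0, -1.0]]
wrist_force: [1.0, 0.3, -0.9]
grip_width: 0.0385
```

```bash
python3 -m inch '0 0 0 0 0 .5 20;0 0 0 0 0 1 20;0 0 0 0 0 1 20'
```

```text
clock: 8.75
position: [0.5111, -0.2292, 0.1236]
ee_rot: [[-0.225, 0.974, -0.0], [0.974, 0.225, 0.0], [0.0, -0.0, -1.0]]
wrist_force: [0.1, -0.3, -0.3]
grip_width: 0.0385
```

```bash
python3 -m inch '0 0 0 0 0 .5 20;0 0 0 0 0 1 20;0 0 0 0 0 1 20'
```

```text
clock: 9.12
position: [0.5111, -0.2292, 0.1226]
ee_rot: [[-0.225, 0.974, -0.0], [0.974, 0.225, 0.0], [0.0, -0.0, -1.0]]
wrist_force: [0.5, 0.9, -1.8]
grip_width: 0.0383
```

```bash
python3 -m inch '0 0 0 0 0 .5 20;0 0 0 0 0 1 20;0 0 0 0 0 1 20' | grep -E "pos|force"
```

```text
position: [0.5111, -0.2292, 0.1216]
wrist_force: [0.6, -0.6, -0.7]
```

```bash
python3 -m inch '0 0 0 0 0 .5 20;0 0 0 0 0 1 20;0 0 0 0 0 1 20'| grep -E "pos|force"
```

```text
position: [0.5111, -0.2292, 0.1206]
wrist_force: [0.5, -0.3, -2.2]
```

```bash
python3 -m inch '0 0 0 0 0 .5 20;0 0 0 0 0 1 20;0 0 0 0 0 1 20'| grep -E "pos|force"
```

```text
position: [0.5111, -0.2292, 0.1196]
wrist_force: [0.2, 0.8, -0.6]
```

```bash
python3 -m inch '0 0 0 0 0 .5 20;0 0 0 0 0 1 20;0 0 0 0 0 1 20' | grep -E "pos|force"
```

```text
position: [0.5111, -0.2292, 0.1186]
wrist_force: [0.7, 0.7, -1.4]
```

```bash
python3 -m inch '0 0 0 0 0 .5 20;0 0 0 0 0 1 20;0 0 0 0 0 1 20'| grep -E "pos|force"
```

```text
position: [0.5111, -0.2293, 0.1177]
wrist_force: [0.3, 0.5, -0.1]
```

```bash
python3 -m inch '0 0 0 0 0 .4 20;0 0 0 0 0 .8 20;0 0 0 0 0 .8 20'| grep -E "pos|force"
```

```text
position: [0.5113, -0.2293, 0.1172]
wrist_force: [0.7, 0.3, 4.1]
```

Contact. Now smaller steps.

```bash
python3 -m inch '0 0 0 0 0 .3 20;0 0 0 0 0 .5 20;0 0 0 0 0 .5 20'| grep -E "pos|force|grip"
```

```text
position: [0.5114, -0.2293, 0.117]
wrist_force: [0.2, 0.7, 7.9]
grip_width: 0.0385
```

```bash
python3 -m inch '0 0 0 0 0 .3 20;0 0 0 0 0 .6 20;0 0 0 0 0 .6 20'| grep -E "pos|force|grip"
```

```text
position: [0.5116, -0.2294, 0.1168]
wrist_force: [0.7, 0.3, 10.7]
grip_width: 0.0381
```

```bash
python3 -m inch '0 0 0 0 0 .4 20;0 0 0 0 0 .8 20;0 0 0 0 0 .8 20'| grep -E "pos|force|grip"
```

```text
position: [0.5118, -0.2296, 0.1166]
wrist_force: [-0.2, 0.9, 14.2]
grip_width: 0.0384
```

```bash
python3 -m inch '0 0 0 0 0 .4 20;0 0 0 0 0 .8 20;0 0 0 0 0 .8 20'| grep -E "pos|force|grip"
```

```text
position: [0.512, -0.2297, 0.1164]
wrist_force: [-0.9, 0.3, 19.3]
grip_width: 0.0382
```

```bash
python3 -m inch '0 0 0 0 0 .3 20;0 0 0 0 0 .3 20;0 0 0 0 0 .3 20'| grep -E "pos|force|grip"; python3 - <<'E'
from rig import bot
from h import *
s=bot.snapshot("scene");np.savez("scene4.npz",**s);crop(s,210,60,350,200,4,"pics/s4.png")
E
```

```text
position: [0.5121, -0.2298, 0.1163]
wrist_force: [-1.6, 1.5, 21.3]
grip_width: 0.0381
```

View pics/s4.png

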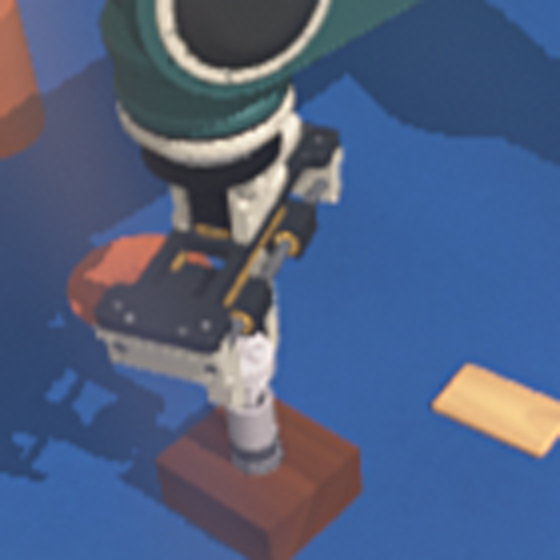

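The scene shows the head seated in the ferrule, upright, with the fingertips clear above the rim. The push reached about 21 N, so I'll lift gently.

```bash
python3 -m inch '0 0 0 0 0 -2 20;0 0 0 0 0 -5 20;0 0 0 0 0 -10 20;0 0 0 0 0 -18 20;0 0 0 0 0 -26 20;0 0 0 0 0 -36 20;0 0 0 0 0 -48 20;0 0 0 0 0 -60 20'
python3 -m inch '0 0 0 0 0 -10 20;0 0 0 0 0 -20 20;0 0 0 0 0 -20 20;0 0 0 0 0 -20 20'
python3 - <<'E'
from rig import bot
from h import *
s=bot.snapshot("scene");np.savez("scene5.npz",**s);crop(s,210,40,400,200,4,"pics/s5.png")
E
```

```text
clock: 14.3
position: [0.5112, -0.2292, 0.1749]
ee_rot: [[-0.225, 0.974, 0.0], [0.974, 0.225, -0.0], [-0.0, 0.0, -1.0]]
wrist_force: [0.9, 0.0, -5.0]
grip_width: 0.0381
clock: 14.8
position: [0.511, -0.2292, 0.1934]
ee_rot: [[-0.225, 0.974, -0.0], [0.974, 0.225, 0.0], [0.0, -0.0, -1.0]]
wrist_force: [-0.4, 0.5, -6.8]
grip_width: 0.0383
```

View pics/s5.png

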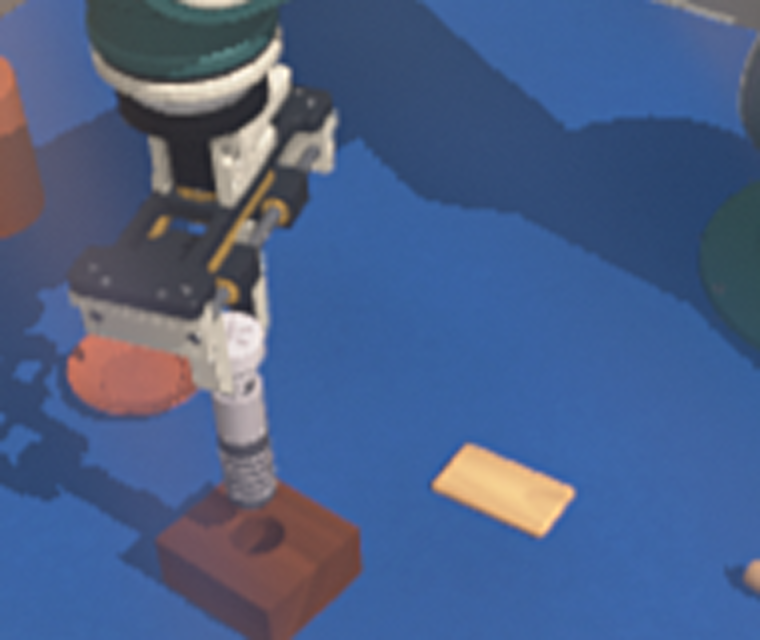

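The stamp hangs by its head alone, straight, clear of the block, with the empty block hole at crop (258,530). Moving part of the way towards the rack to see the free hole with the wrist camera.

```bash
python3 -m inch '0 0 0 15 9 -5 20;0 0 0 45 28 -10 20;0 0 0 75 47 -10 20;0 0 0 95 59 -10 20;0 0 0 102 64 -10 20;0 0 0 102 64 -10 20;0 0 0 102 64 -10 20'
python3 - <<'E'
from rig import bot
from h import *
print(bot.sense()["position"])
for n in("wrist","scene"):
    d=bot.snapshot(n);np.savez(n+"6.npz",**d);cv2.imwrite(f"pics/{n}6.png",d["color"])
E
```

```text
clock: 15.72
position: [0.5503, -0.116, 0.2039]
ee_rot: [[-0.225, 0.974, -0.0], [0.974, 0.225, -0.0], [-0.0, -0.0, -1.0]]
wrist_force: [-0.3, 0.7, -5.7]
grip_width: 0.0385
[ 0.55032421 -0.11603676  0.20385499]
```

View pics/wrist6.png

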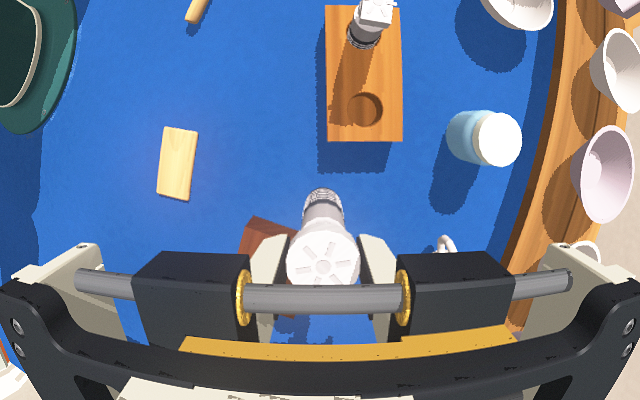

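View pics/scene6.png

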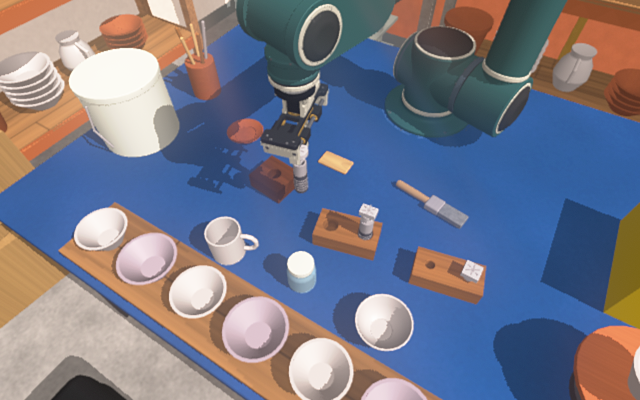

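The wrist view shows the free rack hole at about (365,109) and the foot of the held stamp at about (323,195). Now I'll fit the hole's rim and the rack edges.

```bash
python3 - <<'E'
from h import *
d=load("wrist6.npz")
f=6;x0,y0,x1,y1=320,60,410,150
img=cv2.resize(d["color"][y0:y1,x0:x1],None,fx=f,fy=f,interpolation=cv2.INTER_CUBIC)
g=cv2.cvtColor(img,cv2.COLOR_BGR2HSV);v=g[...,2]
print("V hole",v[49*f,44*f],"shadow",v[30*f,20*f],"wood",v[49*f,70*f])
for thr in(120,150,165):
    m=cv2.morphologyEx(((v<thr)&(g[...,0]<30)).astype(np.uint8),cv2.MORPH_OPEN,np.ones((9,9)));n,l,st,ce=cv2.connectedComponentsWithStats(m)
    for i in range(1,n):
        if st[i,4]>3000: print(thr,st[i],(ce[i]/f)+[x0,y0])
cv2.imwrite("pics/w6c.png",img)
# rack top rectangle by depth
vv,uu=np.mgrid[0:400,0:640];K=d["camera_matrix"];x,y=uu-K[0,2],vv-K[1,2];r=np.hypot(x,y)+1e-9;t=r/K[0,0]
R=np.stack([np.sin(t)*x/r,np.sin(t)*y/r,np.cos(t)],-1);W=(R/R[...,2:]*d["z_map"][...,None])@d["orientation"].T+d["origin"]
h=cv2.cvtColor(d["color"],cv2.COLOR_BGR2HSV);print(W[30,390],W[125,345])
m=(h[...,0]<25)&(h[...,1]>80)&(uu>315)&(uu<410)&(vv<150)
print("floor pts z",W[100:120:5,360:372:4,2])
m&=abs(W[...,2]-.045)<.008
# edges of the top plane: use ray/plane intersection rather than noisy depth
o=d["origin"];Rw=R@d["orientation"].T;G=o+Rw*((.045-o[2])/Rw[...,2])[...,None]
P=G[m][:,:2]*1000;a=np.radians(14.2);ex=np.array([np.cos(a),np.sin(a)]);ey=np.array([-np.sin(a),np.cos(a)])
X=P@ex;Y=P@ey;print("x ext",np.percentile(X,[.5,99.5]),"y min",np.percentile(Y,.5))
cx=np.mean(np.percentile(X,[.5,99.5]));cy=np.percentile(Y,.5)+33;print("hole from edges",cx*ex+cy*ey)
E
```

```text
V hole 161 shadow 147 wood 234
120 [ 215  197  159  175 7475] [374.06423634 104.1406466 ]
150 [   74    40    60   346 13480] [337.41561573  98.81060831]
150 [  191   194   185   203 16301] [367.70181788 107.14634072]
165 [   51     0    90   394 20631] [337.78222093  98.92325465]
165 [ 189   38   31  165 3888] [353.87697188  79.74699931]
165 [  162   193   215   206 27876] [363.61423208 108.48999737]
[0.57987169 0.07355076 0.04415743] [ 0.55650528 -0.04052221  0.04540434]
floor pts z [[0.00576777 0.0033524  0.00447679]
 [0.0042796  0.00407979 0.00484669]
 [0.00291083 0.00441381 0.00353344]
 [0.00393138 0.00492612 0.00641373]]
x ext [511.11197217 590.39155897] y min -191.63751796598746
hole from edges [572.83869291 -18.68692823]
```

View pics/w6c.png

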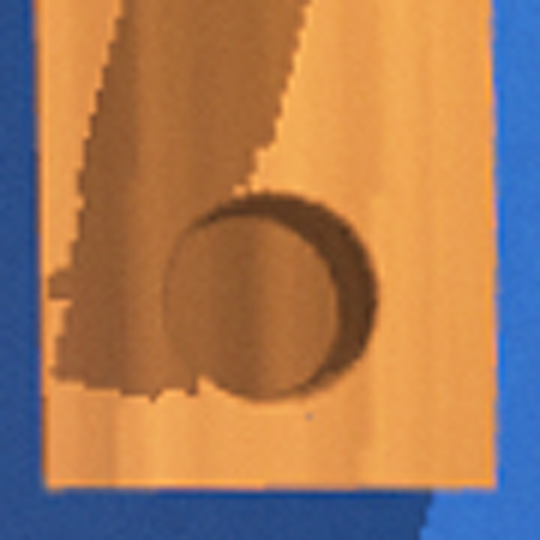

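```bash
python3 - <<'E'
from h import *
d=load("wrist6.npz")
print("hole",fpl(d,364.5,109,.045))
print("disc",fpl(d,323.4,266.7,.2262))
crop(d,290,170,356,240,8,"pics/w6f.png")
p=fpl(d,323,188,.0926);print(p,"foot axis",p[:2]-np.array([-.225,.974])*.016)
l=fpl(d,304,206,.0926);r=fpl(d,342,206,.0926);print(l,r)
E
```

```text
hole [ 0.5724254 -0.0191811  0.045    ]
disc [ 0.55032681 -0.11461472  0.2262    ]
[ 0.5471049  -0.10145794  0.0926    ] foot axis [ 0.5507049  -0.11704194]
[ 0.53375915 -0.12195923  0.0926    ] [ 0.56806322 -0.11407479  0.0926    ]
```

View pics/w6f.png

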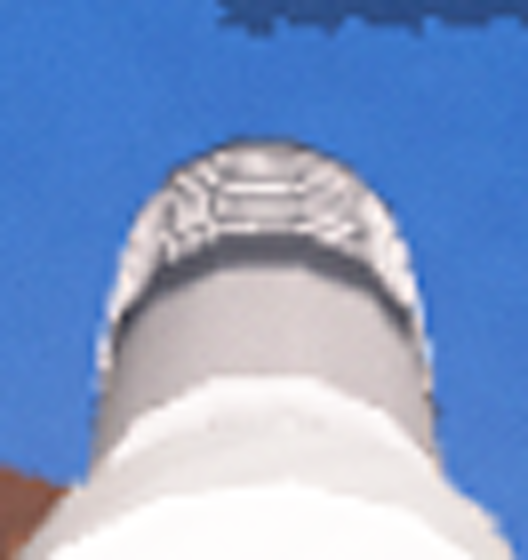

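```bash
python3 -m inch '0 0 0 12 6 0 20;0 0 0 40 19 0 20;0 0 0 65 32 0 20;0 0 0 82 40 0 20;0 0 0 88.7 43.1 0 20;0 0 0 88.7 43.1 0 20;0 0 0 88.7 43.1 0 20'
python3 - <<'E'
from rig import bot
from h import *
print(bot.sense()["position"])
for n in("wrist","scene"):
    d=bot.snapshot(n);np.savez(n+"7.npz",**d)
    crop(d,*((250,120,400,300) if n=="wrist" else (290,100,430,270)),3.4,f"pics/{n}7.png")
E
python3 go.py .5723 -.0198 .1163 13
```

```text
clock: 16.7
position: [0.5724, -0.0199, 0.2039]
ee_rot: [[-0.225, 0.974, -0.0], [0.974, 0.225, -0.0], [-0.0, -0.0, -1.0]]
wrist_force: [1.1, -0.5, -6.1]
grip_width: 0.0382
[ 0.57244746 -0.01993491  0.20386089]
t 16.8 pos [572.4 -20.  203.8] turn [-0.0001  0.0001 -0.0007] shift [ 0.2 -0.1 87.5] F [ 0.1  0.2 -5.1] w 38.1
```

View pics/wrist7.png

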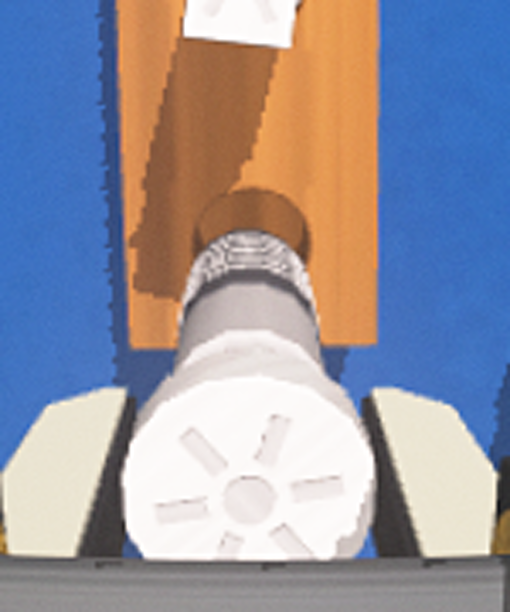

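View pics/scene7.png

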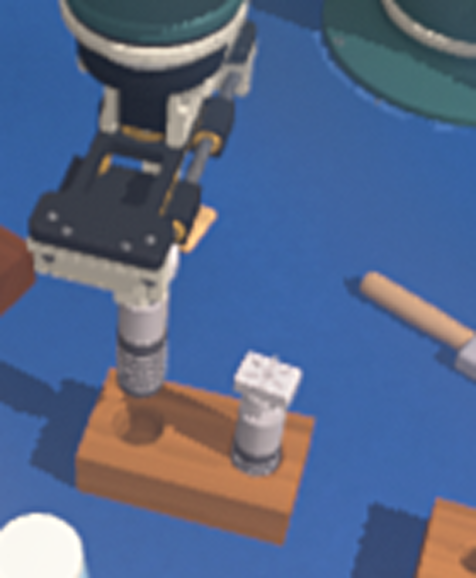

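In the wrist crop the hole spans x 193–312 and the foot sits centred on it at about 250. The scene view shows the foot just above the hole. Lowering slowly.

```bash
python3 -m inch '0 0 0 0 0 10 20;0 0 0 0 0 25 20;0 0 0 0 0 37 20;0 0 0 0 0 43 20;0 0 0 0 0 47 20;0 0 0 0 0 51 20;0 0 0 0 0 54 20;0 0 0 0 0 54 20' | grep -E "clo|pos|forc"; python3 go.py .5723 -.0198 .1163 13
```

```text
clock: 17.8
position: [0.5725, -0.0193, 0.1498]
wrist_force: [-1.1, -0.5, -5.5]
t 17.8 pos [572.5 -19.3 149.8] turn [-0.0001 -0.      0.0001] shift [-0.4 -0.3 33.5] F [-1.1 -0.5 -5.5] w 38.1
```

```bash
python3 -m inch '0 0 0 0 0 5 20;0 0 0 0 0 11 20;0 0 0 0 0 17 20;0 0 0 0 0 22 20;0 0 0 0 0 26 20;0 0 0 0 0 29 20;0 0 0 0 0 31 20;0 0 0 0 0 31 20' | grep -E "clo|pos|forc"; python3 go.py .5723 -.0198 .1163 13
```

```text
clock: 18.8
position: [0.5725, -0.0193, 0.1188]
wrist_force: [0.5, 0.1, -5.0]
t 18.8 pos [572.5 -19.3 118.8] turn [-0.0001 -0.      0.0001] shift [-0.4 -0.3  2.5] F [ 0.5  0.1 -5. ] w 38.2
```

```bash
python3 -m inch '0 0 0 0 0 .7 20;0 0 0 0 0 1.4 20;0 0 0 0 0 2 20;0 0 0 0 0 2 20' | grep -E "clo|pos|forc"
```

```text
clock: 19.3
position: [0.5725, -0.0193, 0.1168]
wrist_force: [-0.7, 0.4, -6.1]
```

```bash
python3 -m inch '0 0 0 0 0 .4 20;0 0 0 0 0 .8 20;0 0 0 0 0 .8 20' | grep -E "clo|pos|forc"
```

```text
clock: 19.68
position: [0.5727, -0.0193, 0.1165]
wrist_force: [-0.0, 0.0, 1.2]
```

The foot is on the floor: the wrist load went from about −5.5 N to +1 N. Releasing and rising straight up.

```bash
python3 -m inch '0 0 0 0 0 0 45;0 0 0 0 0 0 60;0 0 0 0 0 0 70;0 0 0 0 0 0 70;0 0 0 0 0 0 70;0 0 0 0 0 0 70'; python3 -m inch '0 0 0 0 0 -8 70;0 0 0 0 0 -25 70;0 0 0 0 0 -55 70;0 0 0 0 0 -90 70;0 0 0 0 0 -120 70;0 0 0 0 0 -130 70;0 0 0 0 0 -130 70' 
python3 - <<'E'
from rig import bot
from h import *
for n in("wrist","scene","top"):
    d=bot.snapshot(n);np.savez(n+"8.npz",**d);cv2.imwrite(f"pics/{n}8.png",d["color"])
    if n=="scene":crop(d,290,100,430,270,3.4,"pics/scene8c.png")
E
```

```text
clock: 20.42
position: [0.5725, -0.0194, 0.116]
ee_rot: [[-0.225, 0.974, 0.0], [0.974, 0.225, -0.0], [-0.0, -0.0, -1.0]]
wrist_force: [-0.3, 0.5, -0.2]
grip_width: 0.0699
clock: 21.3
position: [0.5726, -0.0193, 0.2464]
ee_rot: [[-0.225, 0.974, 0.001], [0.974, 0.225, -0.0], [-0.0, 0.001, -1.0]]
wrist_force: [0.2, 0.2, -0.4]
grip_width: 0.0698
```

View pics/wrist8.png

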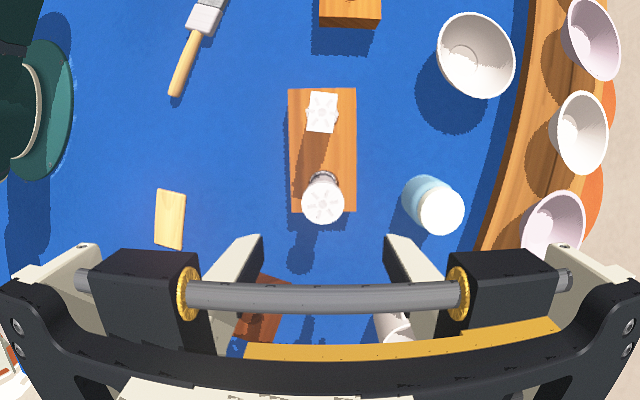

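View pics/scene8c.png

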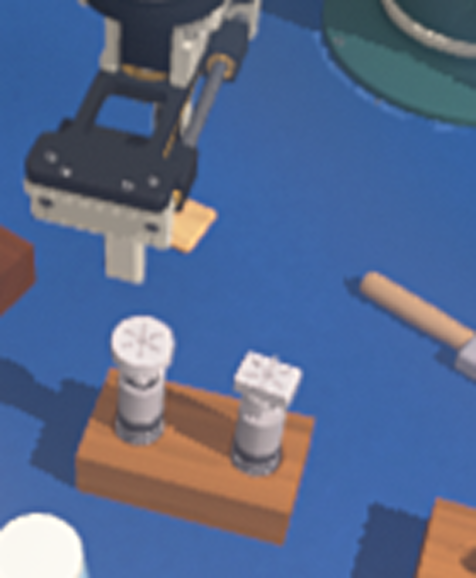

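The stamp stands upright in the rack beside the other one, with its disc at wrist (323,199) and the gripper clear above. One height and movement check, then I'll hand in.

```bash
python3 - <<'E'
from rig import bot
from h import *
s=load("scene8.npz");W=cloud(s);u,v=290+142/3.4,100+340/3.4
p=W[int(v)-2:int(v)+3,int(u)-2:int(u)+3].reshape(-1,3);print("disc top",np.nanmedian(p,0),"ray at .138",ray(s,u,v,.138))
w=load("wrist8.npz");print("disc wrist",fpl(w,323,203,.138))
a=load("scene0.npz")
for n,(x,y) in dict(square=(472,270),old=(369,212),jar=(301,260),mug=(225,235)).items():
    q=cv2.matchTemplate(s["color"][y-25:y+26,x-25:x+26],a["color"][y-14:y+15,x-14:x+15],cv2.TM_CCOEFF_NORMED);print(n,"pixel shift",np.array(cv2.minMaxLoc(q)[3])-11,q.max())
x=bot.sense();print(x["clock"],x["wrist_force"],abs(x["dq"]).max())
bot.close_job()
E
```

```text
disc top [ 0.57263019 -0.01803802  0.13805956] ray at .138 [ 0.57188279 -0.01706839  0.138     ]
disc wrist [ 0.57251759 -0.01783082  0.138     ]
square pixel shift [0 0] 0.99990726
old pixel shift [0 0] 0.99988127
jar pixel shift [0 0] 0.9999589
mug pixel shift [0 0] 0.9996987
21.45 [ 0.29901929  0.96820516 -0.43415353] 0.0024202939032952064
the job is handed in; nothing more can be done
```

The round head is wedged in the handle and the finished stamp stands upright in the rack's empty hole. I handed the job in at 21.5 s; no verdict was reported.

- **Fitting:** I gripped the head by its disc and fed the shank into the socket until it touched. I then pushed to about 21 N on the wrist sensor. The shoulder sits about 9.5 mm above the rim.
- **Lift and placing:** Held by its head alone, the stamp came straight up with its full weight (about 5 to 6 N at the wrist). I lowered it until the foot touched the floor at about 7 N, then released it.
- **Final checks:** The disc's top measured 138 mm above the table, as expected for a seated stamp. The disc centre was about 2 mm from where I measured the hole. The gripper was clear above. The square head, old stamp, jar and mug showed no pixel shift in the scene camera; I compared the bowl, brush, rib and saucer only by eye.
- **Disagreements:** Position estimates differed by about 1 to 3 mm between cameras, and the two- and three-view heights of the disc's top read about 6 mm low against the depth readings and the stated height. I used the depth readings and the wrist camera's relative positions instead.

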